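# Shut the tagged valve in the bench gas box

### The arm

A 6-joint arm with a two-finger parallel gripper is mounted at the origin on a cart in front of the work surface, level with it; the furniture and walls round the work are solid. World frame = base frame: x ahead of the robot, y to its left, z up, the work surface at z = 0. Lengths are in mm, angles in rad, forces in N, time in s.
With the tool pointing down it reaches from about 350 to 775 mm from the base axis. Payload 7.3 kg.
Tool frame: the origin (TCP) lies at the very end of the fingers, on their centre line; the grasp point (between the pads) lies 19 mm behind it; z points along the fingers, y is the line along which they close (so a half turn about z gives the same grasp; the last joint's range is limited). The gripper opens to 92 mm and grips with 3 to 60 N. Pads are 19 mm wide; open, the fingers measure 130 mm over their backs; the gripper's body (75 mm by 190 mm) begins 47 mm behind the grasp point.
Start: joints at [1.073, 0.342, 1.524, -0, 1.275, -0.146], TCP at [180.895, 492.871, 226.741] pointing down, gripper open.
Joint ranges: [-2.53, 2.53], [-0.77, 2.02], [0.04, 2.7], [-1, 4.14], [0.28, 2.66], [-3.11, 3.11]. Speed limits (rad/s): [2.57, 2.57, 3.14, 3.14, 3.14, 3.14].

### API

Orientations are given as [roll, pitch, yaw] about the fixed x, y, z axes, in that order (R = Rz(yaw) Ry(pitch) Rx(roll)).
In Python, from plant import get_obs, capture, close_job gives the robot as it stands. The module is installed in compiled form; this text tells all that it offers.
- The arm moves only by the shell command python3 -m handwheel 'ROWS'. ROWS is JSON, a list of rows, each a list of 3 entries, a list of its own where there are three numbers: the turn, a rotation vector about the tool's x, y, z in degrees, then the shift along the tool's x, y, z in m, then the opening, from 0 (shut) to 1 (fully open). A call has 1 to 12 rows; each row is the pose to reach, as a shift and turn from the pose commanded when the call began, along the tool's axes at that moment; what a row does not reach only later rows make up. A row lasts 1/10 s, in which the tool goes at most 50 mm and 8.59 degrees, less where a joint would pass 70% of its speed; a pose out of reach is approached as far as the arm can. A call with a gripper value outside its range is refused whole. The fingers move at their own pace and stop on an object; the grip force is fixed at half the most. Time passes only in rows, so rows that repeat a pose let the fingers close. It gives the time, the measured TCP pose, the force, the opening and the grip force at its end, in the units of the state.
- get_obs(): the state, without advancing time (a new reading comes with each control period).
- capture(name): name is "side" or "top" or "wrist"; returns a dict with "image" (480x640x3 uint8, red, green, blue), "depth" (480x640 float32, mm along the optical axis (not along the pixel's ray), 0 where there is no reading), "fx", "fy", "cx", "cy" (pixels), "camera_from_world" (4x4, takes a point from world to camera coordinates). Camera axes: x right, y down, z forward; pixel columns grow to the right and rows downward; lengths in mm; the calibration is good to about 2 mm. A picture is of the moment at which its call begins.
- close_job(): hands the job in; it is judged then, once.
The state is a dict: "time": time; "joint_positions": joint angles; "dq": joint speeds; "tau": joint torques, N m; "tool_pos": TCP position; "tcp_rot": TCP orientation; "contact_force": force on the tool from outside, world axes, zero at the start; "moment": the same for the moment, N m; "grip_width": finger opening in mm; "finger_force": force on a finger pad.
Only numpy, scipy, OpenCV 4.12 (cv2) and the standard library are available. Lean on these libraries where they do the work, as an engineer would, in place of code of your own. Each camera call takes 0.05 s, during which the arm holds its last target. There are 200 camera calls.

### The job

A hose is about to be fitted to one outlet of the bench gas box, so its valve must be shut first. Gently, with pushes of the fingertips alone, slide the box's cover back (away from you) to uncover the two valve levers, push the lever that carries the round tag clockwise to its stop so that it lies square across its pipe, then push the cover fully shut again by its lip. Pick nothing up, and leave the other lever and the loose things beside the box (jar, vial, mug, tube) as they are.

Things in the scene. Friction and masses are not known exactly. Their poses are not given: they have to be found in the camera images.
- gas_box: Fixed grey sheet-steel box, 250 (x) x 280 (y) x 82 mm high. Origin: centre of its underside, on the table. Its x axis points from its front (two hose tails and a gauge, facing the robot) to its back, y to its left, z up; turned by up to 0.25 rad. The front half of its top is an open bay with two valves, closed by a sliding steel cover; the back half is a fixed deck that the cover slides over.
- bay (a point): Middle of the bay's mouth, 72 mm above the table, axes as the box's: the bay reaches 64 mm before and behind this point in x and 126 mm either side in y, 64 mm deep. Front wall 72 mm, side guides 82 mm above the table. Pipes and valve bodies in it stand below 48 mm, up to 65 mm only within 13 mm of a lever's axis. On the side from which a lever is pushed shut, about 55 mm are free.
- cover (a joint): Slide of the steel cover along the box's +x (away from the robot), in m: 0 = fully shut, 0.122 = fully back (its lip is then at box x = -2 mm, 54 mm behind the bay's middle). It starts between 0 and 0.02. Needs about 3 N and stays where it is left. It is light sheet metal: to be pushed gently, never with over 60 N.
- cover_lip (a point): Middle of the upturned lip along the cover's front edge; it moves with the cover. The lip is 3 mm thick (5 mm at its rolled top), 236 mm wide in box y, and stands from the cover's top face (76.5 mm above the table) up to 97.5 mm; this point is 85.5 mm up. Push its front face to open, its back face to shut. Axes as the box's.
- valve_tagged: Brass ball valve, fixed in the box, whose lever carries the round tag; in the left or the right of two places (box x -30 mm, box y +44 or -56 mm). Origin: on the lever's turning axis (vertical), at table height; axes as the box's. Its pipe runs along box x.
- tagged_lever (a joint): Turn of the tagged lever about its vertical axis, in rad: 0 = open (along its pipe, pointing to box -x, to the robot), growing clockwise seen from above, so that its end swings to the box's left (+y), to 1.571 = shut at the stop (pointing to box +y). Starts between 0 and 0.3. Turns at about 6 N pushed 58 mm from the axis and stays where it is left; never over 60 N.
- tagged_lever_grip (a point): Point in the tagged lever's black sleeved grip, 58 mm from its turning axis. The grip is a flat bar 18 mm wide, 56 to 66 mm above the table, 21 to 73 mm from the axis, with a round end; the tag, a round brass disc 29 mm across and 2 mm thick, is riveted flat on its top 37 mm from the axis. The other lever has no tag.
- valve_plain: The other, identical ball valve, in the other place; its lever has no tag. Origin as valve_tagged.
- plain_lever_grip (a point): Point in the plain lever's grip, 58 mm from its axis; the lever is like the tagged one without the tag and starts open or up to 0.3 rad from it. To be left as it is.
- paste_jar: White jar with a black lid, 54 mm across, 72 mm high, loose, left of the box; origin under its centre. Leave alone.
- mug: Small white mug, 66 x 91 x 60 mm, loose, right of the box; origin under its centre. Leave alone.
- brass_tube: Short brass tube lying, 75 mm long, 25 mm across, loose, right of the box; origin under its centre. Leave alone.
- nozzle_vial: White plastic vial, 30 mm across, 62 mm high, loose, left of the box; origin under its centre. Leave alone.

How it is judged (in metres and radians):
On the way, in this order (a step that is already met when the one before it is completed fails the run):
1. the cover is slid back, at least 60 mm open (value of joint cover above 0.06 m), for 0.2 s.
2. the tagged lever is pushed round to its stop (value of joint tagged_lever above 1.47 rad), for 0.2 s.
At the end, for the whole second after the job is handed in: The tagged lever stands within 0.1 rad (6 degrees) of its shut stop, the cover is shut to within 6 mm, the plain lever's grip is within 10 mm of where it was and every loose thing within 20 mm (value of joint tagged_lever above 1.47 rad and value of joint cover below 0.006 m and distance of plain_lever_grip from where it was at the start of the episode below 0.01 m and distance of each of paste_jar, mug, brass_tube, nozzle_vial from where it was at the start of the episode below 0.02 m); the robot touches nothing.
It fails at once if the plain lever is moved (its grip by more than 10 mm) (distance of plain_lever_grip from where it was at the start of the episode above 0.01 m).
It fails at once if a loose thing round the box is picked up, pushed or knocked (moved more than 20 mm) (distance of any of paste_jar, mug, brass_tube, nozzle_vial from where it was at the start of the episode above 0.02 m).
It fails at once if the cover, the box or the tagged lever is pinched hard or forced (over 60 N from the fingers) (contact force between the fingers and gas_box above 60 N or contact force between the fingers and valve_tagged above 60 N).
It also fails if it takes over 58 s, if anything falls off the work surface, if the arm or the gripper's body presses on something with over 40 N, if the wrist force passes 120 N, or if a joint passes its speed limit or range.

## Working session

There is one attempt and no reset: what is moved stays moved. The work goes in short steps, Python scripts to look and compute and a shell command to move; the robot and the scene stay as the last step left them, time stands still between calls to the robot, and variables do not carry over. Pictures are saved under pics/ and viewed, at most 10 in all, crops included, and the job is handed in when it is done.

```bash
mkdir -p pics; cat > h.py <<'E'
import numpy as np, cv2
from plant import get_obs, capture
def snap(n,f):
    c=capture(n); cv2.imwrite('pics/'+f+'.png',c['image'][:,:,::-1]); np.savez('/tmp/'+f,**c); return c
def ray(c,u,v,z):
    T=np.array(c['camera_from_world']);R=T[:3,:3];o=-R.T@T[:3,3]
    d=R.T@np.array([(u-c['cx'])/c['fx'],(v-c['cy'])/c['fy'],1]); return o+d*(z-o[2])/d[2]
def dep(c,u,v):
    T=np.array(c['camera_from_world']);R=T[:3,:3]; d=float(c['depth'][int(v),int(u)])
    return R.T@(np.array([(u-c['cx'])/c['fx']*d,(v-c['cy'])/c['fy']*d,d])-T[:3,3])
E
python3 - <<'E'
from h import *
print(get_obs())
for n in('top','side'):
    c=snap(n,n+'1'); print(np.round(c['camera_from_world'],3).tolist(),c['fx'])
E
```

```text
{'time': 0.0, 'joint_positions': array([ 1.07300149e+00,  3.42731625e-01,  1.52502395e+00,  1.50393214e-05,
        1.27538485e+00, -1.45981218e-01]), 'dq': array([ 0.00084985,  0.00029054,  0.00052265, -0.00029446,  0.00180202,
        0.0001277 ]), 'tau': array([ 3.42986618e-05, -4.31252110e+01, -2.44215310e+01,  7.17959111e-02,
        5.61997353e-02, -1.65405140e-04]), 'tool_pos': array([180.68514522, 492.49566798, 226.03792005]), 'tcp_rot': array([-3.14006344e+00, -2.39371758e-04,  2.78977446e+00]), 'contact_force': array([-0.23846625,  0.83957167, -0.47368247]), 'moment': array([ 0.06080332, -0.00731847, -0.03728929]), 'finger_force': 0.0, 'grip_width': 91.7143777972779}
[[0.015, -0.999, -0.029, 16.693], [-0.996, -0.013, -0.086, 571.331], [0.086, 0.03, -0.996, 886.701], [0.0, 0.0, 0.0, 1.0]] 551.9147396076842
[[-0.946, -0.324, 0.018, 576.573], [-0.153, 0.396, -0.905, 144.007], [0.286, -0.859, -0.424, 792.493], [0.0, 0.0, 0.0, 1.0]] 540.915315229702
```

View pics/top1.png

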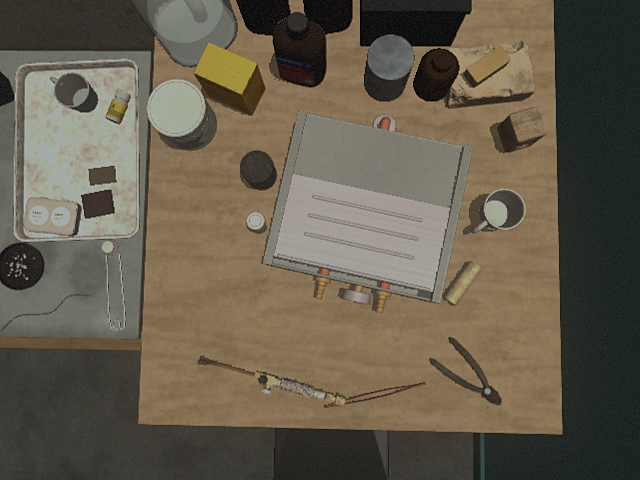

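View pics/side1.png

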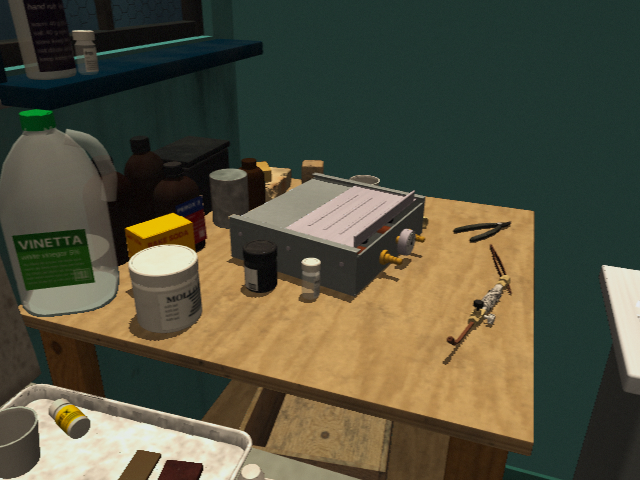

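The top view shows the box with corners near (303,112), (472,147), (438,301) and (263,264), and the cover nearly shut. The vial and jar are on the left, the mug and tube on the right. Next I'll measure the box from an enlarged crop.

```bash
python3 - <<'E'
from h import *
c=dict(np.load('/tmp/top1.npz'))
im=c['image'][:,:,::-1]
cv2.imwrite('pics/crop1.png',cv2.resize(im[100:310,240:490],(750,630)[:2],interpolation=cv2.INTER_CUBIC)[:600])
for p in [(303,112),(472,147),(438,301),(263,264)]: print(p,np.round(ray(c,*p,82),1))
# deck/sides by depth
d=c['depth'];T=c['camera_from_world'];v,u=np.mgrid[:480,:640]
P=np.stack([(u-c['cx'])/c['fx']*d,(v-c['cy'])/c['fy']*d,d],-1)-T[:3,3]
W=P@T[:3,:3]
m=((W[...,2]>60)&(W[...,2]<110)&(u>240)&(u<490)&(v>95)&(v<320)).astype(np.uint8)
cs,_=cv2.findContours(m,cv2.RETR_EXTERNAL,cv2.CHAIN_APPROX_NONE)
k=max(cs,key=cv2.contourArea)[:,0]
r=cv2.minAreaRect(W[k[:,1],k[:,0],:2].astype(np.float32)); print(r,cv2.boxPoints(r))
E
```

```text
(303, 112) [772.4  48.9  82. ]
(472, 147) [ 718.1 -215.8   82. ]
(438, 301) [ 478.5 -162.4   82. ]
(263, 264) [531.1 106.6  82. ]
((626.4058837890625, -54.75450134277344), (280.4333190917969, 250.57589721679688), 78.07987976074219) [[ 474.85812  -166.06966 ]
 [ 720.03076  -217.82556 ]
 [ 777.9536     56.560654]
 [ 532.781     108.31656 ]]
```

View pics/crop1.png

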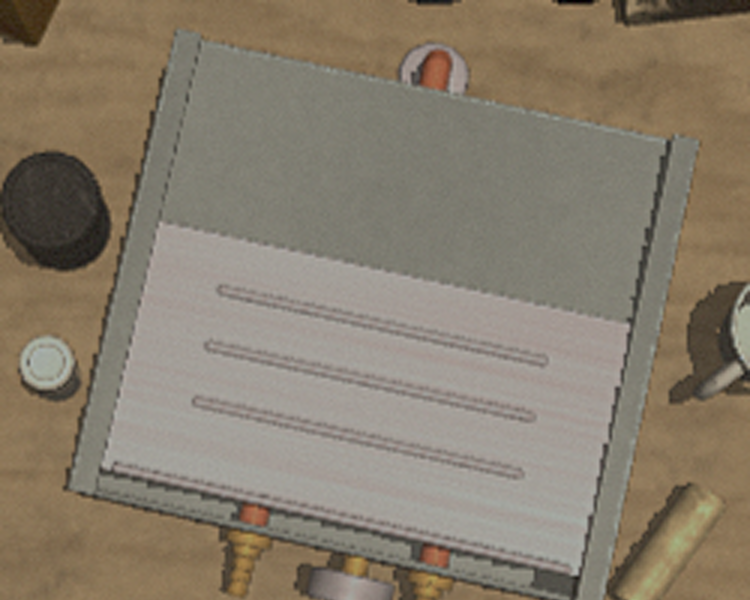

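```bash
cat >> h.py <<'E'
C=np.array([626.4,-54.8]); A=np.radians(-11.92)
ex=np.array([np.cos(A),np.sin(A)]); ey=np.array([-ex[1],ex[0]])
def tobox(p): q=np.asarray(p)[:2]-C; return np.round([q@ex,q@ey,p[2]],1)
from scipy.spatial.transform import Rotation as Ro
def go(x,y,z,yaw=np.pi+A):
    o=get_obs(); R=Ro.from_euler('xyz',o['tcp_rot']); w=np.r_[C+x*ex+y*ey,z]
    t=(R.inv()*Ro.from_euler('xyz',[np.pi,0,yaw])).as_rotvec(degrees=True)
    print('now',tobox(o['tool_pos']),np.round(o['tcp_rot'],3),'turn',np.round(t,2),'shift',np.round(R.inv().apply(w-o['tool_pos'])/1000,4))
E
python3 - <<'E'
from h import *
c=dict(np.load('/tmp/top1.npz'))
for p in [(277.7,254.3),(354,271.8),(430,289.3)]: print(tobox(ray(c,*p,97.5)))
for p in [(355,294),(354,291),(354,289),(382,284)]: print(p,tobox(dep(c,*p)))
d=c['depth']
for u in (300,350,400):
  print(u,[tobox(dep(c,u,v)).tolist() for v in range(int(254+(u-278)*.23),int(254+(u-278)*.23)+10)])
go(-165,0,150)
E
```

```text
[-107.5  117.7   97.5]
[-107.9   -1.    97.5]
[-108.4 -117.7   97.5]
(355, 294) [-140.1  -11.1   62.5]
(354, 291) [-135.9   -8.6   60.9]
(354, 289) [-132.6   -8.7   40. ]
(382, 284) [-114.8  -51.    37.9]
300 [[-106.9, 83.1, 95.3], [-108.4, 82.7, 95.7], [-109.9, 82.5, 94.9], [-111.3, 82.3, 92.5], [-110.0, 87.6, 10.6], [-111.5, 87.4, 8.2], [-113.2, 87.0, 9.0], [-114.8, 86.8, 6.9], [-116.4, 86.3, 7.8], [-118.1, 85.9, 8.7]]
350 [[-105.5, 4.9, 72.1], [-108.1, 5.1, 97.4], [-109.5, 4.8, 97.1], [-111.1, 4.5, 99.1], [-109.3, 2.0, 6.6], [-111.0, 1.7, 8.1], [-112.6, 1.3, 8.2], [-114.2, 0.9, 4.5], [-115.9, 0.6, 6.8], [-117.5, 0.3, 9.1]]
400 [[-107.7, -71.5, 99.3], [-109.2, -71.9, 98.6], [-110.7, -72.1, 99.6], [-108.9, -82.9, 8.0], [-110.5, -83.2, 8.6], [-112.2, -83.5, 9.2], [-113.7, -84.1, 6.7], [-115.4, -84.4, 7.6], [-117.0, -84.6, 8.4], [-118.6, -84.9, 8.8]]
now [-549.1  443.5  226.1] [-3.14 -0.    2.79] turn [-0.08 -0.02 -8.24] shift [-0.4437 -0.3838  0.0766]
```

```bash
python3 -m handwheel '[[[0,0,-1],[-0.03,-0.026,0],0],[[0,0,-2],[-0.067,-0.058,0],0],[[0,0,-3],[-0.104,-0.09,0],0],[[0,0,-4],[-0.141,-0.122,0],0],[[0,0,-5],[-0.178,-0.154,0],0],[[0,0,-6],[-0.215,-0.186,0],0],[[0,0,-7],[-0.252,-0.218,0],0],[[0,0,-8.2],[-0.289,-0.25,0.01],0],[[0,0,-8.2],[-0.326,-0.282,0.02],0],[[0,0,-8.2],[-0.363,-0.314,0.03],0],[[0,0,-8.2],[-0.4,-0.346,0.04],0],[[0,0,-8.2],[-0.42,-0.364,0.05],0]]'; python3 -c "
from h import *
go(-165,0,120); print(get_obs()['grip_width'])"
```

```text
time: 1.3
tool_pos: [451.0, 3.3, 176.1]
tcp_rot: [-3.141, 0.001, 2.93]
contact_force: [0.5, 0.1, -0.7]
grip_width: 1.9
finger_force: 0.0
now [-183.6   20.6  176.1] [-3.141e+00  1.000e-03  2.930e+00] turn [-0.02  0.04 -0.18] shift [-0.0186 -0.0205  0.0561]
1.886023238732331
```

```bash
python3 -m handwheel '[[[0,0,-0.2],[-0.02,-0.01,0.025],0],[[0,0,-0.2],[-0.035,-0.02,0.05],0],[[0,0,-0.2],[-0.035,-0.02,0.075],0],[[0,0,-0.2],[-0.035,-0.02,0.092],0],[[0,0,-0.2],[-0.035,-0.02,0.092],0],[[0,0,-0.2],[-0.035,-0.02,0.092],0]]'; python3 -c "
from h import *
snap('side','side2'); c=snap('wrist','w2'); go(-125,0,84)"
```

```text
time: 1.9
tool_pos: [479.8, -20.3, 84.8]
tcp_rot: [3.142, -0.001, 2.936]
contact_force: [0.2, 0.1, 1.3]
grip_width: 0.6
finger_force: 0.0
now [-149.9    3.5   85.7] [3.142e+00 2.000e-03 2.937e+00] turn [0.01 0.1  0.18] shift [-0.0249 -0.0036  0.0018]
```

View pics/side2.png

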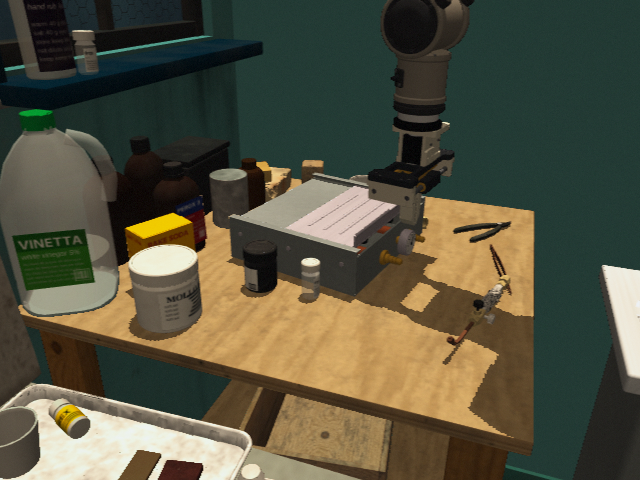

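The side view shows the closed fingertips near (408,215), just in front of the lip. I'll start pushing slowly.

```bash
python3 -m handwheel '[[[0,0,0],[-0.006,-0.003,0.001],0],[[0,0,0],[-0.012,-0.003,0.001],0],[[0,0,0],[-0.018,-0.003,0.001],0],[[0,0,0],[-0.024,-0.003,0.001],0],[[0,0,0],[-0.03,-0.003,0.001],0],[[0,0,0],[-0.035,-0.003,0.001],0],[[0,0,0],[-0.04,-0.003,0.001],0],[[0,0,0],[-0.045,-0.003,0.001],0]]'; python3 -c "
from h import *
go(-24,0,84)"
```

```text
time: 2.8
tool_pos: [523.2, -32.4, 83.6]
tcp_rot: [3.142, -0.001, 2.937]
contact_force: [-2.4, 0.6, 1.1]
grip_width: 0.3
finger_force: 1.7
now [-105.6    0.6   83.6] [ 3.142e+00 -1.000e-03  2.937e+00] turn [ 0.   -0.06  0.17] shift [-0.0815 -0.0008 -0.0005]
```

```bash
python3 -m handwheel '[[[0,0,0],[-0.006,0,0],0],[[0,0,0],[-0.013,0,0],0],[[0,0,0],[-0.02,0,0],0],[[0,0,0],[-0.027,0,0],0],[[0,0,0],[-0.034,0,0],0],[[0,0,0],[-0.041,0,0],0],[[0,0,0],[-0.048,0,0],0],[[0,0,0],[-0.055,0,0],0],[[0,0,0],[-0.062,0,0],0],[[0,0,0],[-0.068,0,0],0],[[0,0,0],[-0.073,0,0],0],[[0,0,0],[-0.078,0,0],0]]'; python3 -c "
from h import *
go(-24,0,84)
c=snap('top','top3')
d=c['image'][:,:,::-1][100:310,240:490]; cv2.imwrite('pics/crop3.png',cv2.resize(d,(714,600),interpolation=cv2.INTER_CUBIC))"
```

```text
time: 4.0
tool_pos: [600.0, -48.5, 83.7]
tcp_rot: [-3.142, -0.0, 2.936]
contact_force: [-3.9, -0.3, 0.9]
grip_width: 0.7
finger_force: 1.6
now [-27.1   0.7  83.7] [-3.142 -0.     2.936] turn [-0.   -0.01  0.16] shift [-0.0031 -0.0007 -0.0003]
```

View pics/crop3.png

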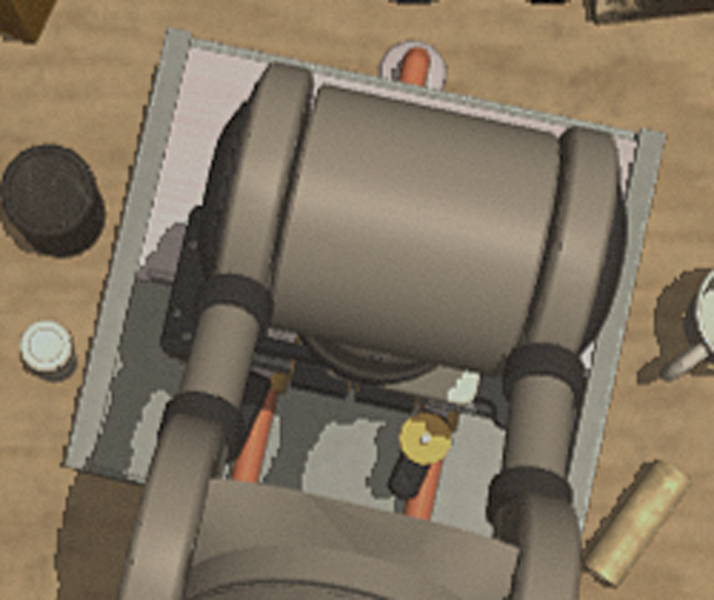

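The tag (brass disc at crop (424,440)) is on the right-hand lever, so the tagged valve sits at box y = -56. Its grip end is near (405,490). Now I'll measure its angle.

```bash
python3 - <<'E'
from h import *
c=dict(np.load('/tmp/top3.npz')); s=.35
for n,u,v,z in [('tag',424,440,68),('end',403,497,66),('plainmid',250,415,66)]:
    print(n,tobox(ray(c,240+u*s,100+v*s,z)))
h=cv2.cvtColor(c['image'],cv2.COLOR_RGB2HSV)
m=cv2.inRange(h,(18,110,90),(32,255,255)); m[:240]=0;m[270:]=0;m[:,:370]=0;m[:,410:]=0
M=cv2.moments(m,True); print(M['m00'],tobox(ray(c,M['m10']/M['m00'],M['m01']/M['m00'],68)))
E
```

```text
tag [-67.7 -48.3  68. ]
end [-100.6  -43.9   66. ]
plainmid [-75.1  47.7  66. ]
237.0 [-66.6 -48.2  68. ]
```

```bash
python3 -m handwheel '[[[0,0,0],[0.012,0,0],0],[[0,0,0],[0.03,-0.01,-0.015],0],[[0,0,0],[0.05,-0.04,-0.015],0],[[0,0,0],[0.068,-0.07,-0.015],0],[[0,0,0],[0.068,-0.085,-0.015],0],[[0,0,0],[0.068,-0.085,-0.015],0],[[0,0,0],[0.068,-0.085,0],0],[[0,0,0],[0.068,-0.085,0.015],0],[[0,0,0],[0.068,-0.085,0.025],0],[[0,0,0],[0.068,-0.085,0.031],0],[[0,0,0],[0.068,-0.085,0.031],0]]'; python3 -c "
from h import *
go(-95,-84,53);snap('side','side4')
def arc(r,hx=9.5,hy=19,pen=2):
  for t in np.linspace(.2,1.57,12):
    d=np.array([-np.cos(t),np.sin(t)]);n=np.array([np.sin(t),np.cos(t)])
    f=np.array([-30,-56])+r*d-9*n-[hx,hy]+pen*n
    print(round(t,2),np.round([-(f[0]+95),f[1]+84],1))
arc(52)"
```

```text
time: 5.15
tool_pos: [515.9, -117.2, 52.0]
tcp_rot: [3.141, -0.001, 2.937]
contact_force: [0.1, -0.2, -0.0]
grip_width: 0.9
finger_force: 0.0
now [-95.2 -83.8  52. ] [ 3.141e+00 -1.000e-03  2.937e+00] turn [ 0.02 -0.05  0.19] shift [-0.0002 -0.0002 -0.001 ]
0.2 [-3.1 12.5]
0.32 [-4.  18.9]
0.45 [-5.6 25.3]
0.57 [-8.  31.3]
0.7 [-11.2  37.1]
0.82 [-15.   42.4]
0.95 [-19.5  47.1]
1.07 [-24.5  51.3]
1.2 [-30.   54.8]
1.32 [-35.9  57.7]
1.45 [-42.1  59.7]
1.57 [-48.5  61. ]
```

```bash
python3 -m handwheel '[[[0,0,0],[-0.002,0.006,-0.001],0],[[0,0,0],[-0.003,0.012,-0.001],0],[[0,0,0],[-0.004,0.019,-0.001],0],[[0,0,0],[-0.0055,0.025,-0.001],0],[[0,0,0],[-0.008,0.031,-0.001],0],[[0,0,0],[-0.011,0.037,-0.001],0],[[0,0,0],[-0.015,0.042,-0.001],0],[[0,0,0],[-0.0195,0.047,-0.001],0],[[0,0,0],[-0.0195,0.047,-0.001],0]]'; python3 -c "
from h import *
go(-46.5,-23,53)"
```

```text
time: 6.1
tool_pos: [542.1, -74.0, 53.6]
tcp_rot: [3.141, -0.006, 2.938]
contact_force: [-9.3, 2.5, 6.2]
grip_width: 0.8
finger_force: 5.2
now [-78.5 -36.2  53.6] [ 3.141 -0.006  2.938] turn [ 0.03 -0.35  0.23] shift [-0.0321  0.013   0.0004]
```

```bash
python3 -c "
from h import *
c=snap('wrist','w5');a=c['image'][:,:,::-1];t=snap('top','top5')['image'][:,:,::-1][160:310,250:450]
cv2.imwrite('pics/m5.png',np.hstack([cv2.resize(a,(400,300)),cv2.resize(t,(400,300),interpolation=cv2.INTER_CUBIC)]))"
```

```text
(no output)
```

View pics/m5.png

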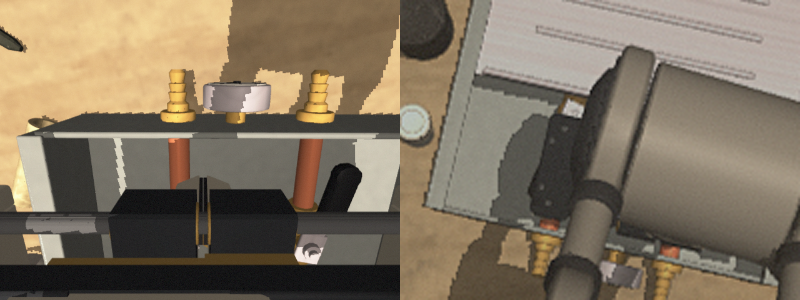

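The wrist view looks back towards the robot. The plain lever is at (350,170), clear of the fingers, and the tagged one is hidden behind them. The force direction fits pushing the lever with friction, so I'll continue the arc in smaller steps.

```bash
python3 -m handwheel '[[[0,0,0],[-0.0025,0.002,-0.001],0],[[0,0,0],[-0.005,0.004,-0.001],0],[[0,0,0],[-0.0075,0.006,-0.001],0],[[0,0,0],[-0.0105,0.0075,-0.001],0],[[0,0,0],[-0.0135,0.009,-0.001],0],[[0,0,0],[-0.0165,0.0105,-0.001],0]]'; python3 -c "
from h import *
go(-46.5,-23,53); f=get_obs()['contact_force'];print(f[:2]@ex,f[:2]@ey)"
```

```text
time: 6.8
tool_pos: [557.3, -65.0, 53.4]
tcp_rot: [3.139, -0.014, 2.937]
contact_force: [-14.4, 10.4, 6.0]
grip_width: 0.6
finger_force: 8.1
now [-65.5 -24.2  53.4] [ 3.139 -0.014  2.937] turn [ 0.16 -0.79  0.22] shift [-0.019   0.0012  0.0002]
-16.256736418773063 7.182293124420652
```

```bash
python3 -c "
from h import *
c=snap('wrist','w6');s=snap('side','s6')
a=c['image'][:,:,::-1];t=s['image'][:,:,::-1][165:285,310:470]
cv2.imwrite('pics/m6.png',np.hstack([cv2.resize(a,(400,400)),cv2.resize(t,(400,400),interpolation=cv2.INTER_CUBIC)]))
d=c['depth'];T=c['camera_from_world'];v,u=np.mgrid[:480,:640]
W=(np.stack([(u-c['cx'])/c['fx']*d,(v-c['cy'])/c['fy']*d,d],-1)-T[:3,3])@T[:3,:3]
q=W[...,:2]-C;X=q@ex;Y=q@ey;Z=W[...,2];h=cv2.cvtColor(c['image'],cv2.COLOR_RGB2HSV)
m=(d>0)&(Z>53)&(Z<72)&(X>-118)&(X<-5)&(abs(Y)<115)
for y in range(-115,115,10):
  k=m&(Y>=y)&(Y<y+10)
  if k.any(): print(y,k.sum(),np.round([X[k].min(),X[k].max(),np.median(Z[k])],0))
"
```

```text
-45 150 [-77. -75.  68.]
-35 417 [-77. -29.  65.]
-25 581 [-77. -27.  64.]
-15 185 [-77. -75.  68.]
35 546 [-74. -19.  63.]
45 3025 [-101.  -15.   65.]
55 1928 [-101.  -30.   66.]
65 50 [-97. -86.  65.]
```

View pics/m6.png

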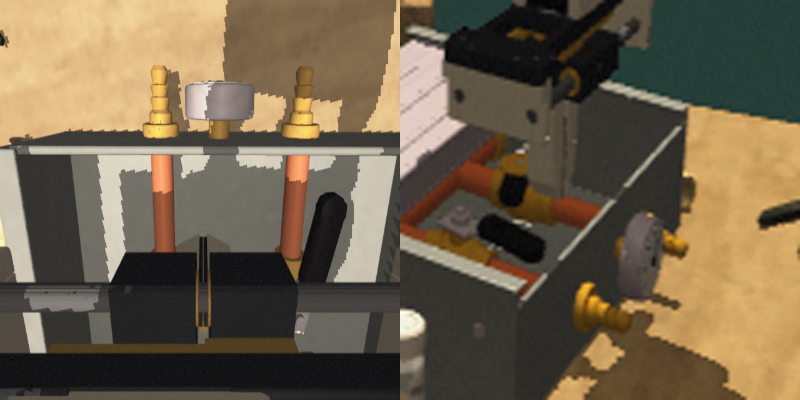

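Side view: the black lever end at (513,190) already points mostly to +y, with the finger on its front side. The plain lever at (510,235) is untouched. The tag overhangs the grip and takes the push close to the axis, so I'll back off, move outward for more leverage and push again.

```bash
python3 -m handwheel '[[[0,0,0],[0.01,0,-0.001],0],[[0,0,0],[0.014,0.006,-0.001],0],[[0,0,0],[0.014,0.012,-0.001],0],[[0,0,0],[0.012,0.016,-0.001],0],[[0,0,0],[0.009,0.016,-0.001],0],[[0,0,0],[0.006,0.016,-0.001],0],[[0,0,0],[0.003,0.016,-0.001],0],[[0,0,0],[0,0.016,-0.001],0],[[0,0,0],[-0.003,0.016,-0.001],0],[[0,0,0],[-0.006,0.016,-0.001],0]]'; python3 -c "
from h import *
go(-48.5,-10,53); f=get_obs()['contact_force'];print(f[:2]@ex,f[:2]@ey)"
```

```text
time: 7.9
tool_pos: [567.3, -50.9, 54.5]
tcp_rot: [3.138, -0.013, 2.936]
contact_force: [-13.6, 16.0, 7.2]
grip_width: 0.2
finger_force: 8.5
now [-58.7  -8.4  54.5] [ 3.138 -0.013  2.936] turn [ 0.21 -0.72  0.14] shift [-0.0102 -0.0016  0.0014]
-16.571617233200804 12.827397833786305
```

```bash
python3 -m handwheel '[[[0,0,0],[0.012,0,0],0],[[0,0,0],[0.025,0,-0.005],0],[[0,0,0],[0.03,0,-0.04],0],[[0,0,0],[0.035,0.02,-0.08],0],[[0,0,0],[0.05,0.05,-0.12],0],[[0,0,0],[0.07,0.08,-0.14],0],[[0,0,0],[0.1,0.08,-0.14],0],[[0,0,0],[0.13,0.08,-0.14],0],[[0,0,0],[0.13,0.08,-0.14],0]]'; python3 -c "
from h import *
print(get_obs()['contact_force'],tobox(get_obs()['tool_pos']))
c=snap('wrist','w7');s=snap('side','s7');t=snap('top','t7')
a=c['image'][:,:,::-1];t=t['image'][:,:,::-1][160:310,250:450]
cv2.imwrite('pics/m7.png',np.hstack([cv2.resize(a,(400,300)),cv2.resize(t,(400,300),interpolation=cv2.INTER_CUBIC)]))
"
```

```text
time: 8.8
tool_pos: [458.3, 51.3, 196.0]
tcp_rot: [-3.142, -0.001, 2.938]
contact_force: [-0.2, -1.1, -0.6]
grip_width: 0.5
finger_force: 0.0
[-0.23548869 -1.1008858  -0.61584356] [-186.4   69.1  196. ]
```

View pics/m7.png

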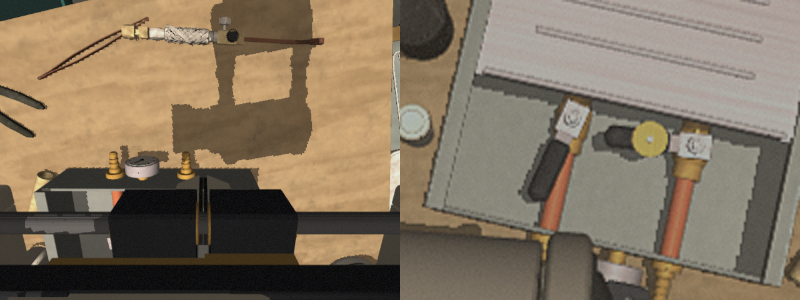

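The top view now shows the tagged lever lying almost across, with the tag at (650,139), the hub at (695,145) and the end at (610,136). The plain lever is as it was.

```bash
cat >> h.py <<'E'
def tag(c):
    h=cv2.cvtColor(c['image'],cv2.COLOR_RGB2HSV)
    m=cv2.inRange(h,(18,110,90),(32,255,255)); m[:215]=0;m[250:]=0;m[:,:362]=0;m[:,386:]=0
    M=cv2.moments(m,True); p=tobox(ray(c,M['m10']/M['m00'],M['m01']/M['m00'],68))
    print(M['m00'],p,'theta',np.arctan2(p[1]+56,-(p[0]+30)))
E
python3 - <<'E'
from h import *
c=dict(np.load('/tmp/t7.npz')); tag(c)
for n,u,v in [('hub',695,145),('end',606,136)]: print(n,tobox(ray(c,250+(u-400)/2,160+v/2,66)))
for p in [(483,75),(785,140)]: print('lip',tobox(ray(c,250+(p[0]-400)/2,160+p[1]/2,97.5)))
E
```

```text
235.0 [-34.2 -18.9  68. ] theta 1.458068715204519
hub [-31.3 -55.2  66. ]
end [-39.6  14.5  66. ]
lip [-18.  116.8  97.5]
lip [ -16.7 -117.8   97.5]
```

```bash
python3 -m handwheel '[[[0,0,0],[-0.03,-0.02,0.02],0],[[0,0,0],[-0.06,-0.04,0.04],0],[[0,0,0],[-0.09,-0.06,0.07],0],[[0,0,0],[-0.108,-0.077,0.09],0],[[0,0,0],[-0.108,-0.077,0.11],0],[[0,0,0],[-0.108,-0.077,0.13],0],[[0,0,0],[-0.108,-0.077,0.142],0],[[0,0,0],[-0.112,-0.077,0.142],0],[[0,0,0],[-0.118,-0.077,0.142],0],[[0,0,0],[-0.123,-0.077,0.142],0],[[0,0,0],[-0.128,-0.077,0.142],0],[[0,0,0],[-0.132,-0.077,0.142],0]]'; python3 -c "
from h import *
go(-48.5,-10,53); f=get_obs()['contact_force'];print(f[:2]@ex,f[:2]@ey)"
```

```text
time: 10.15
tool_pos: [572.1, -49.8, 54.4]
tcp_rot: [3.14, -0.007, 2.936]
contact_force: [-12.3, 10.8, 8.7]
grip_width: 0.7
finger_force: 6.8
now [-54.2  -6.4  54.4] [ 3.14  -0.007  2.936] turn [ 0.12 -0.38  0.16] shift [-0.0057 -0.0037  0.0013]
-14.304377703147601 8.010332453317858
```

```bash
python3 -m handwheel '[[[0,0,0],[-0.002,0,0],0],[[0,0,0],[-0.004,0,0],0],[[0,0,0],[-0.006,0,0],0],[[0,0,0],[-0.008,0,0],0],[[0,0,0],[-0.008,0,0],0]]'; python3 -c "
from h import *
go(-48.5,-10,53); f=get_obs()['contact_force'];print(f[:2]@ex,f[:2]@ey)"
```

```text
time: 10.65
tool_pos: [573.0, -49.9, 53.7]
tcp_rot: [3.14, -0.022, 2.937]
contact_force: [-33.0, 10.4, 21.7]
grip_width: 0.4
finger_force: 17.0
now [-53.3  -6.2  53.7] [ 3.14  -0.022  2.937] turn [ 0.09 -1.26  0.19] shift [-0.0048 -0.0038  0.0006]
-34.402958237013166 3.3883942879625306
```

```bash
python3 -m handwheel '[[[0,0,0],[0.012,0,0],0],[[0,0,0],[0.025,0,-0.005],0],[[0,0,0],[0.03,0,-0.04],0],[[0,0,0],[0.035,0.02,-0.08],0],[[0,0,0],[0.05,0.05,-0.12],0],[[0,0,0],[0.08,0.08,-0.14],0],[[0,0,0],[0.11,0.08,-0.14],0],[[0,0,0],[0.135,0.08,-0.14],0],[[0,0,0],[0.135,0.08,-0.14],0]]'; python3 -c "
from h import *
c=snap('top','t8');tag(c);go(5,0,120)
t=c['image'][:,:,::-1][200:270,300:400];cv2.imwrite('pics/m8.png',cv2.resize(t,(800,560),interpolation=cv2.INTER_CUBIC))
"
```

```text
time: 11.55
tool_pos: [464.5, 53.4, 195.2]
tcp_rot: [3.141, 0.001, 2.938]
contact_force: [1.1, -0.1, 0.2]
grip_width: 0.5
finger_force: 0.0
235.0 [-29.9 -18.6  68. ] theta 1.5734701172145413
now [-178.9   72.3  195.2] [3.141e+00 3.000e-03 2.938e+00] turn [0.03 0.16 0.23] shift [-0.1834 -0.0731  0.0757]
```

View pics/m8.png

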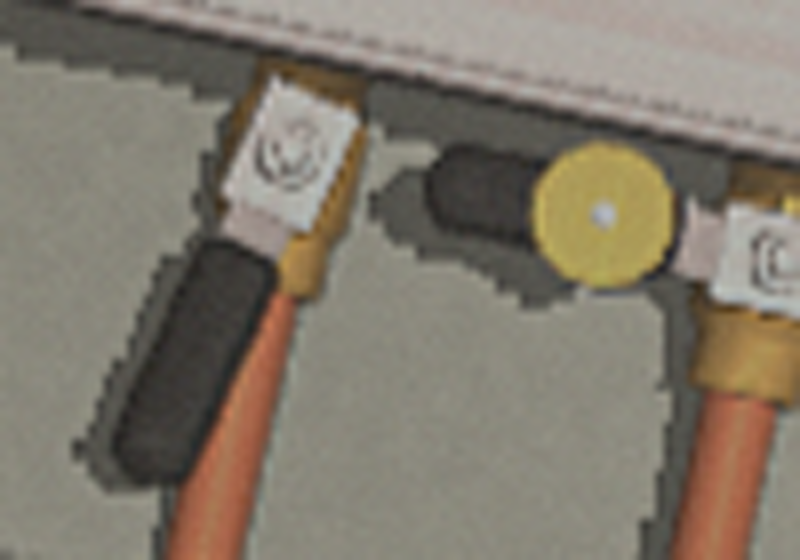

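The tagged lever now lies square, measured at 1.573 rad (tag at (603,215)), and the plain lever is unchanged. Next is shutting the cover from behind its lip.

```bash
python3 -m handwheel '[[[0,0,0],[-0.035,-0.015,0],0],[[0,0,0],[-0.07,-0.03,0.01],0],[[0,0,0],[-0.11,-0.045,0.03],0],[[0,0,0],[-0.15,-0.06,0.045],0],[[0,0,0],[-0.18,-0.072,0.05],0],[[0,0,0],[-0.193,-0.072,0.055],0],[[0,0,0],[-0.193,-0.072,0.06],0],[[0,0,0],[-0.193,-0.072,0.08],0],[[0,0,0],[-0.193,-0.072,0.095],0],[[0,0,0],[-0.193,-0.072,0.105],0],[[0,0,0],[-0.193,-0.072,0.11],0],[[0,0,0],[-0.193,-0.072,0.11],0]]'; python3 -c "
from h import *
go(-112,0,84)"
```

```text
time: 12.8
tool_pos: [640.4, -57.2, 83.5]
tcp_rot: [3.142, -0.001, 2.937]
contact_force: [-0.1, -0.1, -0.3]
grip_width: 0.6
finger_force: 0.0
now [14.2  0.5 83.5] [ 3.142e+00 -1.000e-03  2.937e+00] turn [ 0.   -0.03  0.18] shift [ 1.262e-01 -1.000e-04 -4.000e-04]
```

```bash
python3 -m handwheel '[[[0,0,0],[0.008,0,0],0],[[0,0,0],[0.016,0,0],0],[[0,0,0],[0.024,0,0],0],[[0,0,0],[0.033,0,0],0],[[0,0,0],[0.043,0,0],0],[[0,0,0],[0.053,0,0],0],[[0,0,0],[0.063,0,0],0],[[0,0,0],[0.073,0,0],0],[[0,0,0],[0.083,0,0],0],[[0,0,0],[0.093,0,0],0],[[0,0,0],[0.102,0,0],0],[[0,0,0],[0.11,0,0],0]]'; python3 -c "
from h import *
go(-112,0,84)"
```

```text
time: 14.0
tool_pos: [532.4, -34.9, 83.9]
tcp_rot: [3.142, 0.0, 2.936]
contact_force: [3.6, 0.1, 3.0]
grip_width: 0.1
finger_force: 1.7
now [-96.1   0.1  83.9] [3.142 0.    2.936] turn [0.   0.03 0.17] shift [ 0.0159 -0.     -0.0001]
```

```bash
python3 -m handwheel '[[[0,0,0],[0.004,0,0],0],[[0,0,0],[0.008,0,0],0],[[0,0,0],[0.012,0,0],0],[[0,0,0],[0.015,0,0],0],[[0,0,0],[0.0165,0,0],0],[[0,0,0],[0.0165,0,0],0]]'; python3 -c "
from h import *
go(-112,0,84)"
```

```text
time: 14.6
tool_pos: [519.9, -32.3, 84.0]
tcp_rot: [3.141, 0.007, 2.936]
contact_force: [12.7, -0.4, -5.9]
grip_width: 0.5
finger_force: 6.4
now [-108.9   -0.    84. ] [3.141 0.007 2.936] turn [0.02 0.41 0.15] shift [ 0.0031  0.     -0.0001]
```

```bash
python3 -m handwheel '[[[0,0,0],[0.001,0,0],0],[[0,0,0],[0.002,0,0],0],[[0,0,0],[0.003,0,0],0],[[0,0,0],[0.003,0,0],0]]'; python3 -c "
from h import *
go(-112,0,84)"
```

```text
time: 15.0
tool_pos: [519.8, -32.3, 84.1]
tcp_rot: [3.141, 0.013, 2.936]
contact_force: [22.1, -2.5, -12.0]
grip_width: 0.3
finger_force: 10.8
now [-109.    -0.    84.1] [3.141 0.013 2.936] turn [0.03 0.76 0.12] shift [0.003  0.     0.0001]
```

It moved only 0.1 mm while the force rose, so the cover is at its stop. I'll back off, lift clear and check.

```bash
python3 -m handwheel '[[[0,0,0],[-0.01,0,0],0],[[0,0,0],[-0.016,0,0],0],[[0,0,0],[-0.016,0,-0.03],0],[[0,0,0],[-0.016,0,-0.07],0],[[0,0,0],[0.015,0.02,-0.11],0],[[0,0,0],[0.045,0.05,-0.13],0],[[0,0,0],[0.075,0.08,-0.13],0],[[0,0,0],[0.105,0.11,-0.13],0],[[0,0,0],[0.105,0.11,-0.13],0]]'; python3 -c "
from h import *
c=snap('top','t9')
for u,v in ((281,257),(300,0),(415,0),(430,0)):
  x=[tobox(dep(c,u,r)) for r in range(245,310)]; z=[q for q in x if q[2]>90 and q[0]<-90]; print(u,[q.tolist() for q in z][:6])
t=c['image'][:,:,::-1][100:310,240:490];cv2.imwrite('pics/m9.png',cv2.resize(t,(714,600),interpolation=cv2.INTER_CUBIC))
"
```

```text
time: 15.9
tool_pos: [429.6, 101.0, 213.5]
tcp_rot: [3.142, -0.004, 2.94]
contact_force: [0.7, -0.6, 0.1]
grip_width: 0.7
finger_force: 0.0
281 [[-120.8, 109.5, 96.7], [-122.3, 108.8, 100.0], [-123.7, 108.8, 96.5], [-125.2, 108.6, 95.7]]
300 [[-120.3, 79.9, 96.9], [-121.8, 79.7, 95.9], [-123.2, 79.4, 94.8], [-124.8, 78.8, 98.8]]
415 [[-120.2, -97.6, 95.9], [-121.7, -97.9, 95.5], [-123.2, -97.7, 99.1], [-124.6, -98.4, 96.4]]
430 []
```

View pics/m9.png

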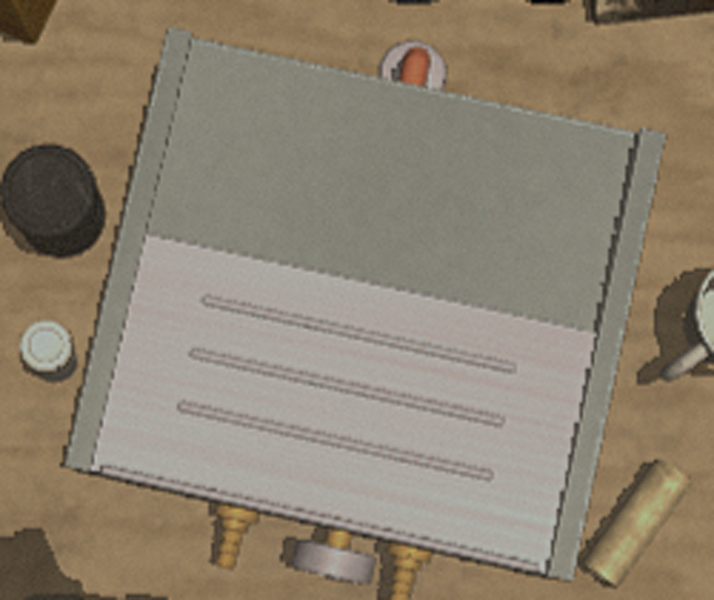

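The picture shows the cover fully shut, with the lip along the front edge from (100,467) to (548,570), about box x -123. All the loose things are unmoved and the arm is clear.

```bash
python3 -c "
from plant import close_job
print(close_job())"
```

```text
the job is handed in; nothing more can be done
None
```

The tagged valve is shut at its stop (measured 1.57 rad), the cover is pushed fully shut, the plain lever and loose things look unmoved in the pictures, and the job is handed in; the hand-in gave no verdict.

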